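# Scan two work pans in and put the scanner back in its cradle

## Task

Check two cases in with the hand scanner: pick it up and aim its window square at the middle of the barcode label of the larger (wider) work pan, about 8 cm away, and hold it there steadily for a good second; then do the same at the label of the smaller pan. Do not touch the pans with the scanner or disturb the arch models and the other things standing about. Finally lay the scanner gently, centred and level, in its cradle, the head in the wide rest and the handle in the narrow one, and let go.

Things in the scene. Friction and masses are not known exactly. Their poses are not given: they have to be found in the camera images.
- scanner: loose white hand scanner, 184 long, 0.17 kg, lying flat. Origin: middle of its length, in the underside plane; x along the handle to the head, z up. Handle x = -90 to 40, 30 wide, 30 high (grip it across y; balances at about x = 2). Head x = 38 to 95, 46 wide, up to 42 high, underside level with the handle's. The dark window at its front looks forwards and 30 degrees down.
- scanner_window (a point): centre of the scanner's dark window, 87 ahead of the scanner's origin (x) and 13 above its underside. The point's x axis is the line of sight: out of the window, in the scanner's x-z plane, 30 degrees below the scanner's x axis. y is the scanner's y.
- large_pan: fixed open grey work pan, 86 (x) by 160 (y), 40 high, walls 4, with a plaster arch model in it and a sloping label plate with a barcode on its front (-x) side. Origin: centre of its underside; its x axis points from the label side to the back, z up.
- large_pan_label (a point): centre of the barcode label (52 wide, 30 along the slope, on a plate 60 by 36) of the large pan; it lies 61 in front (-x) of the pan's origin and 36 above it. The point's x axis is the label's outward normal, which points away from the front of the pan and 50 degrees up from the horizontal.
- small_pan: fixed open grey work pan, 86 (x) by 100 (y), 40 high, walls 4, with a plaster arch model in it and a sloping label plate with a barcode on its front (-x) side. Origin: centre of its underside; its x axis points from the label side to the back, z up.
- small_pan_label (a point): centre of the barcode label (52 wide, 30 along the slope, on a plate 60 by 36) of the small pan; it lies 61 in front (-x) of the pan's origin and 36 above it. The point's x axis is the label's outward normal, which points away from the front of the pan and 30 degrees up from the horizontal.
- cradle: fixed cradle: black plate 180 (x) by 72, 8 thick, with two grey U-shaped rests open at the top, room for fingers between them. Narrow rest for the handle: x = -78 to -54, 38 wide inside; wide rest for the head: x = 46 to 70, 54 wide inside. Rest floors 26, wall tops 41 above the table, walls 6 thick. Origin: centre of its underside; x from the narrow to the wide rest.
- cradle_rest (a point): on the cradle's middle, 26 above the table: the scanner's origin belongs here, with its x along the cradle's x (head in the wide rest, handle in the narrow one).
- arch_model_a: loose plaster arch model, 64x66, 26 high, standing in the large pan; origin: centre of its underside. Leave it alone.
- arch_model_b: loose plaster arch model, 64x66, 26 high, standing in the small pan; origin: centre of its underside. Leave it alone.
- handpiece: loose bystander: a slim upright handpiece in its stand, foot 45x60, 159 tall, barrel about 20 thick above the foot (mm); origin: centre of its underside. Leave it alone.
- spray_bottle: loose bystander: an upright bottle, 40 diameter, 108 tall (mm); origin: centre of its underside. Leave it alone.
- white_bottle: loose bystander: an upright bottle, 43 diameter, 93 tall (mm); origin: centre of its underside. Leave it alone.
- wide_jar: loose bystander: a squat jar, 49 diameter, 49 tall (mm); origin: centre of its underside. Leave it alone.
- beaker: loose bystander: an open translucent beaker, 86 diameter, 67 tall (mm); origin: centre of its underside. Leave it alone.
- brown_bottle: loose bystander: an upright brown bottle, 39 diameter, 83 tall (mm); origin: centre of its underside. Leave it alone.

How it is judged (in metres and radians):
On the way, in this order (a step that is already met when the one before it is completed fails the run):
1. the large pan's label is scanned: its centre within 12 mm of the line of sight, 50 to 110 mm from the window, square to within 0.2 rad, scanner gripped and still (below 20 mm/s and 0.15 rad/s) for 1 s (x of large_pan_label in the frame of scanner_window between 0.05 and 0.11 m and y of large_pan_label in the frame of scanner_window between -0.012 and 0.012 m and z of large_pan_label in the frame of scanner_window between -0.012 and 0.012 m and angle between the x axis of scanner_window and the x axis of large_pan_label, either way round below 0.2 rad and linear speed of scanner below 0.02 m/s and angular speed of scanner below 0.15 rad/s and contact force between the fingers and scanner above 1 N), for 1 s.
2. the small pan's label is scanned: its centre within 12 mm of the line of sight, 50 to 110 mm from the window, square to within 0.2 rad, scanner gripped and still (below 20 mm/s and 0.15 rad/s) for 1 s (x of small_pan_label in the frame of scanner_window between 0.05 and 0.11 m and y of small_pan_label in the frame of scanner_window between -0.012 and 0.012 m and z of small_pan_label in the frame of scanner_window between -0.012 and 0.012 m and angle between the x axis of scanner_window and the x axis of small_pan_label, either way round below 0.2 rad and linear speed of scanner below 0.02 m/s and angular speed of scanner below 0.15 rad/s and contact force between the fingers and scanner above 1 N), for 1 s.
At the end, for the whole second after the job is handed in: The scanner lies released and at rest in the cradle: its origin within 12 mm along and 7 mm across of the cradle's rest point, 3 mm below to 4 mm above the rests' floor, level within 0.1 rad, lined up within 0.12 rad, head in the wide rest (x of scanner in the frame of cradle_rest between -0.012 and 0.012 m and y of scanner in the frame of cradle_rest between -0.007 and 0.007 m and z of scanner in the frame of cradle_rest between -0.003 and 0.004 m and angle between the x axis of scanner and the x axis of cradle_rest, either way round below 0.12 rad and angle between scanner's own z axis and vertical below 0.1 rad and x of scanner_window in the frame of cradle_rest above 0.05 m and linear speed of scanner below 0.02 m/s); the robot touches nothing.
It fails at once if a bystander is moved more than 20 mm or tipped (distance of any of handpiece, spray_bottle, white_bottle, wide_jar, beaker, brown_bottle from where it was at the start of the episode above 0.02 m or angle between any of handpiece, spray_bottle, white_bottle, wide_jar, beaker, brown_bottle's own z axis and vertical above 0.35 rad).
It fails at once if an arch model is moved more than 10 mm (distance of any of arch_model_a, arch_model_b from where it was at the start of the episode above 0.01 m).
It fails at once if the scanner bumps a work pan (more than 2 N) (contact force between scanner and large_pan above 2 N or contact force between scanner and small_pan above 2 N).
It fails at once if the scanner is dropped (moves faster than 0.25 m/s while not gripped) (contact force between the fingers and scanner below 0.5 N and linear speed of scanner above 0.25 m/s).
It fails at once if the scanner is forced into the cradle (more than 60 N) (contact force between scanner and cradle above 60 N).
It also fails if it takes over 67 s, if anything falls off the work surface, if the arm or the gripper's body presses on something with over 40 N, if the wrist force passes 120 N, or if a joint passes its speed limit or range.

## Robot

A 7-joint arm with a two-finger parallel gripper is mounted at the origin on a cart in front of the work surface, level with it; the furniture and walls round the work are solid. World frame = base frame: x ahead of the robot, y to its left, z up, the work surface at z = 0. Lengths are in mm, angles in rad, forces in N, time in s.
With the tool pointing down it reaches from about 400 to 875 mm from the base axis. Payload 4.4 kg.
Tool frame: the origin (TCP) lies midway between the tips of the shut fingers; the grasp point (between the pads) lies 19 mm behind it; z points along the fingers, y is the line along which they close (so a half turn about z gives the same grasp; the last joint's range is limited). The gripper opens to 85 mm and grips with 20 to 120 N. Pads are 22 mm wide; open, the fingers measure 114 mm over their backs; the gripper's body (76 mm by 85 mm) begins 54 mm behind the grasp point. The pads swing forward as they close: fully open they stand 13 mm farther back than shut.
Start: joints at [1.244, 0.628, 0.038, 1.517, -0.027, 0.996, -0.02], TCP at [167.632, -628.026, 231.313] pointing down, gripper open.
Joint ranges: [-3.06, 3.06], [-0.37, 2.12], [-1.25, 1.32], [0.18, 2.47], [-1.1, 4.24], [0.23, 1.98], [-2.94, 2.94]. Speed limits (rad/s): [2.57, 2.57, 3.14, 3.14, 3.14, 3.14, 3.14].

## Interface

Orientations are given as [roll, pitch, yaw] about the fixed x, y, z axes, in that order (R = Rz(yaw) Ry(pitch) Rx(roll)).
In Python, from cell import ctrl, get_image, get_calibration gives the robot as it stands.
- The arm moves only by the shell command python3 -m creep 'ROWS'. ROWS is JSON, a list of rows, each an object of numbers: "dx", "dy", "dz": the shift along the world's x, y, z normalised to -1 to 1, where 1 is 0.4 m; "rx", "ry", "rz": the turn, a rotation vector about the world's x, y, z normalised to -1 to 1, where 1 is 2 pi rad; "grip": the closure, from -1 (fully open) to 1 (shut). A call has exactly 5 rows; each row is the pose to reach, as a shift and turn from the pose commanded when the call began, turning the shorter way round; what a row does not reach only later rows make up. A row lasts 1/8 s, in which the tool goes at most 62.5 mm and 10.7 degrees, less where a joint would pass 70% of its speed; a pose out of reach is approached as far as the arm can. A call with a number of a shift or a turn outside -1 to 1 is refused whole. A call with a gripper value outside its range is refused whole. The fingers move at their own pace and stop on an object; the grip force is fixed at half the most. Time passes only in rows, so rows that repeat a pose let the fingers close, or fill a call up. It gives the time, the measured TCP pose, the force, the opening and the grip force at its end, in the units of the state.
- ctrl.read_state(): the state, without advancing time (a new reading comes with each control period).
- get_image(name): name is "side" or "top" or "wrist"; returns the picture (384x512x3 uint8, red, green, blue); there is no depth.
- get_calibration(name): a dict with "mtx" (3x3 intrinsics, pixels), "world_from_camera" (4x4, takes a point from camera to world coordinates). Camera axes: x right, y down, z forward; pixel columns grow to the right and rows downward; lengths in mm; the calibration is good to about 2 mm. A picture is of the moment at which its call begins: read the wrist's pose just before it. get_calibration takes no time and is no camera call; for the wrist camera it gives the pose at the moment of the call.
- ctrl.finish_job(): hands the job in; it is judged then, once.
The state is a dict: "clock": time; "qpos": joint angles; "qd": joint speeds; "tau": joint torques, N m; "eef_pos": TCP position; "tool_rot": TCP orientation; "force": force on the tool from outside, world axes, zero at the start; "torque": the same for the moment, N m; "width": finger opening in mm; "gripper_force": force on a finger pad.
Only numpy, scipy, OpenCV 4.12 (cv2) and the standard library are available. Lean on these libraries where they do the work, as an engineer would, in place of code of your own. Each camera call takes 0.05 s, during which the arm holds its last target. There are 200 camera calls.

## Working session

There is one attempt and no reset: what is moved stays moved. The work goes in short steps, Python scripts to look and compute and a shell command to move; the robot and the scene stay as the last step left them, time stands still between calls to the robot, and variables do not carry over. Pictures are saved under pics/ and viewed, at most 10 in all, crops included, and the job is handed in when it is done.

```bash
ls; mkdir -p pics; python3 - <<'E'
from cell import ctrl,get_image,get_calibration
import cv2,numpy as np
for n in("top","side"):
    c=get_calibration(n);print(n,np.round(c["mtx"],1).tolist(),np.round(c["world_from_camera"],3).tolist())
    im=get_image(n);cv2.imwrite(f"pics/{n}0.png",im[:,:,::-1])
    cv2.imwrite(f"pics/{n}0b.png",cv2.resize(im[:,:,::-1],(800,600),interpolation=cv2.INTER_CUBIC))
print(ctrl.read_state())
E
```

```text
pics
top [[397.6, 0.0, 249.4], [0.0, 397.6, 184.5], [0.0, 0.0, 1.0]] [[-0.017, -0.996, 0.082, 413.876], [-1.0, 0.016, -0.009, 8.498], [0.007, -0.082, -0.997, 1502.666], [0.0, 0.0, 0.0, 1.0]]
side [[449.3, 0.0, 255.8], [0.0, 449.3, 194.0], [0.0, 0.0, 1.0]] [[0.998, 0.054, -0.038, 565.998], [0.061, -0.53, 0.846, -1371.457], [0.025, -0.846, -0.532, 896.402], [0.0, 0.0, 0.0, 1.0]]
{'clock': 0.1, 'qpos': array([ 1.24421783,  0.62927552,  0.03841629,  1.51823602, -0.02704212,
        0.99626996, -0.01997534]), 'qd': array([ 0.00018614, -0.00156114, -0.00023112, -0.00154362, -0.00129095,
       -0.00096764, -0.0008888 ]), 'tau': array([ 4.11750778e-03, -5.64527893e+01,  1.22989029e+00, -1.93973011e+01,
        1.10822154e-02,  5.44593029e-03, -1.88853306e-05]), 'eef_pos': array([ 167.51187008, -627.49066516,  230.47653242]), 'tool_rot': array([-3.13992000e+00, -3.50621261e-05,  2.60803966e-01]), 'force': array([-0.77416704,  0.66540156, -1.03311576]), 'torque': array([-0.00509587,  0.0430221 ,  0.00899885]), 'gripper_force': 0.0, 'width': 85.87276753189914}
```

View pics/top0b.png

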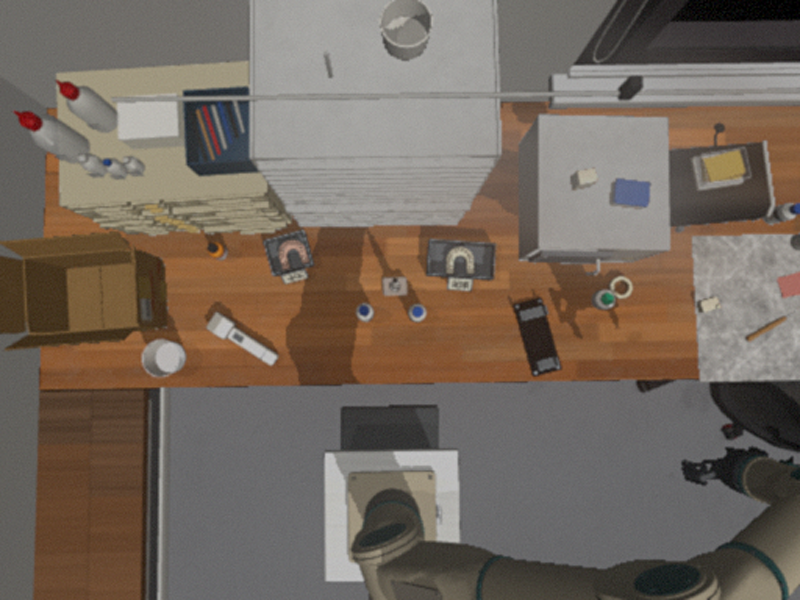

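View pics/side0b.png

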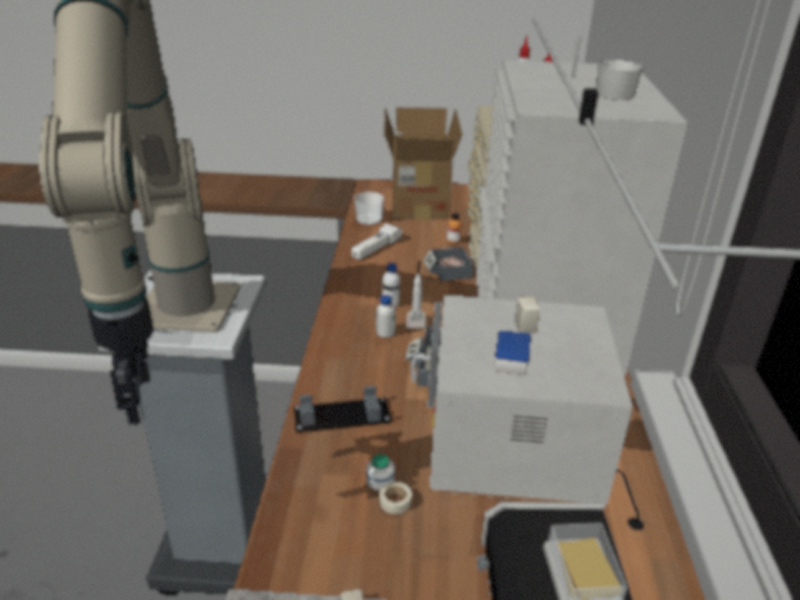

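The top view (800x600) shows the scanner at about (242,338) with its head to the left, the small pan at (289,255), the large pan at (460,260) and the cradle at (537,337). Both bottles are at (365,311) and (417,311), and the handpiece is at (394,286). The side view confirms this layout. Next I'll cut closer crops and cast rays.

```bash
cat > h.py <<'E'
import cv2,numpy as np
from cell import ctrl,get_image,get_calibration
def ray(n,uv,z,c=None):
    c=c or get_calibration(n);K=np.array(c["mtx"]);T=np.array(c["world_from_camera"])
    uv=np.atleast_2d(np.float64(uv));d=np.c_[uv,np.ones(len(uv))]@np.linalg.inv(K).T@T[:3,:3].T
    o=T[:3,3];return o+d*((z-o[2])/d[:,2])[:,None]
def proj(n,P,c=None):
    c=c or get_calibration(n);K=np.array(c["mtx"]);T=np.linalg.inv(np.array(c["world_from_camera"]))
    p=(np.atleast_2d(P)@T[:3,:3].T+T[:3,3])@K.T;return p[:,:2]/p[:,2:]
E
python3 - <<'E'
from h import *
im=cv2.imread("pics/top0.png")
def crop(x,y,w=100,h=75,s=4): return cv2.resize(im[y:y+h,x:x+w],None,fx=s,fy=s,interpolation=cv2.INTER_CUBIC)
o=np.vstack([np.hstack([crop(105,180),crop(155,135)]),np.hstack([crop(255,135),crop(300,180)])])
cv2.imwrite("pics/crops.png",o)
for k,uv in dict(scanhead=(216/1.5625,323/1.5625),tail=(275/1.5625,359/1.5625),cradle=(537/1.5625,337/1.5625),L=(460/1.5625,284/1.5625),S=(294/1.5625,276/1.5625)).items(): print(k,ray("top",uv,30)[0].round())
E
```

```text
scanhead [460. 407.  30.]
tail [373. 268.  30.]
cradle [ 414. -351.   30.]
L [ 543. -172.   30.]
S [568. 223.  30.]
```

View pics/crops.png

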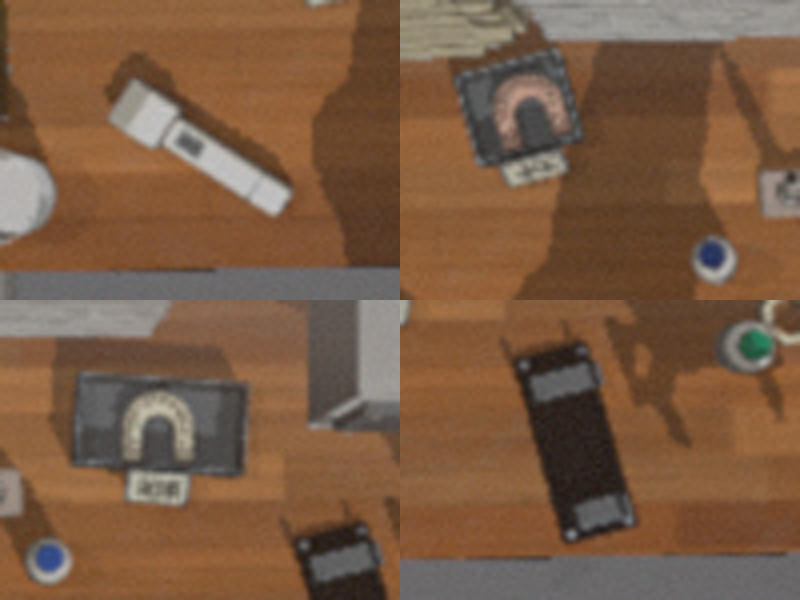

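The crops show the cradle's wide rest at its far (+x) end, and both labels facing the robot. I'll look with the wrist camera on the way to the scanner, starting over the cradle.

```bash

python3 -m creep '[{"dz":0.1},{"dx":0.1,"dy":0.1,"dz":0.25},{"dx":0.2,"dy":0.25,"dz":0.25},{"dx":0.3,"dy":0.35,"dz":0.25},{"dx":0.4,"dy":0.45,"dz":0.25}]'
python3 -m creep '[{"dx":0.05,"dy":0.1},{"dx":0.1,"dy":0.2},{"dx":0.15,"dy":0.25},{"dx":0.15,"dy":0.25},{"dx":0.15,"dy":0.25}]'
python3 - <<'E'
from h import *
s=ctrl.read_state();print(s["eef_pos"].round(1),s["tool_rot"].round(4),s["qpos"].round(2))
c=get_calibration("wrist");im=get_image("wrist");np.savez("pics/w1.npz",im=im,m=c["mtx"],T=c["world_from_camera"])
print(np.round(c["mtx"],1).tolist(),np.round(c["world_from_camera"],3).tolist())
cv2.imwrite("pics/w1.png",im[:,:,::-1])
E
```

```text
[ 167.5 -627.5  230.5] [-3.1399 -0.      0.2608] [ 1.24  0.63  0.04  1.52 -0.03  1.   -0.02]
[[288.8, 0.0, 250.5], [0.0, 288.8, 189.9], [0.0, 0.0, 1.0]] [[0.257, -0.915, -0.31, 247.772], [-0.966, -0.244, -0.082, -605.715], [-0.0, 0.32, -0.947, 372.4], [0.0, 0.0, 0.0, 1.0]]$[0]: bad value
$[0]: bad value
```

View pics/w1.png

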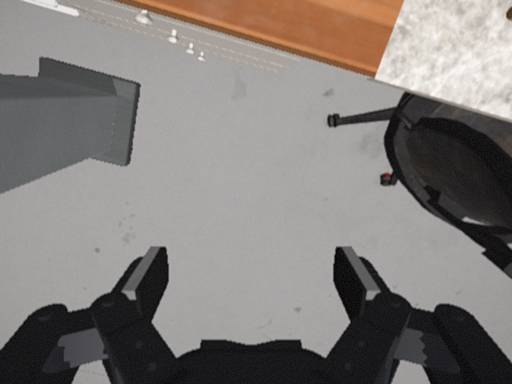

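The wrist view shows the floor beside the cart: the move was refused because rows need all seven fields. Resending it in full.

```bash

python3 -m creep '[{"dx":0,"dy":0,"dz":0.1,"rx":0,"ry":0,"rz":0,"grip":-1},{"dx":0.1,"dy":0.1,"dz":0.2,"rx":0,"ry":0,"rz":0,"grip":-1},{"dx":0.2,"dy":0.2,"dz":0.25,"rx":0,"ry":0,"rz":0,"grip":-1},{"dx":0.3,"dy":0.3,"dz":0.25,"rx":0,"ry":0,"rz":0,"grip":-1},{"dx":0.4,"dy":0.4,"dz":0.25,"rx":0,"ry":0,"rz":0,"grip":-1}]'
python3 -m creep '[{"dx":0.1,"dy":0.1,"dz":0,"rx":0,"ry":0,"rz":0,"grip":-1},{"dx":0.15,"dy":0.2,"dz":0,"rx":0,"ry":0,"rz":0,"grip":-1},{"dx":0.2,"dy":0.3,"dz":0,"rx":0,"ry":0,"rz":0,"grip":-1},{"dx":0.25,"dy":0.4,"dz":0,"rx":0,"ry":0,"rz":-0.02,"grip":-1},{"dx":0.25,"dy":0.45,"dz":0,"rx":0,"ry":0,"rz":-0.02,"grip":-1}]'
cat >>h.py <<'E'
def snap(name):
    s=ctrl.read_state();print(s["clock"],s["eef_pos"].round(1),s["tool_rot"].round(4),s["qpos"].round(2))
    c=get_calibration("wrist");im=get_image("wrist");np.savez(f"pics/{name}.npz",im=im,mtx=c["mtx"],world_from_camera=c["world_from_camera"])
    cv2.imwrite(f"pics/{name}.png",im[:,:,::-1]);return im,c
E
python3 -c "
from h import *
snap('w2')"
```

```text
clock: 0.78
eef_pos: [329.1, -466.4, 331.7]
tool_rot: [3.141, -0.001, 0.261]
force: [0.9, -1.7, -0.9]
width: 85.3
gripper_force: 0.0
clock: 1.4
eef_pos: [429.0, -285.2, 331.1]
tool_rot: [-3.141, -0.0, 0.14]
force: [0.4, -0.0, -0.4]
width: 85.6
gripper_force: 0.0
1.4 [ 429.  -285.2  331.1] [-3.1406e+00 -4.0000e-04  1.3990e-01] [ 0.54  0.33 -0.01  1.75  0.    1.07 -0.9 ]
```

View pics/w2.png

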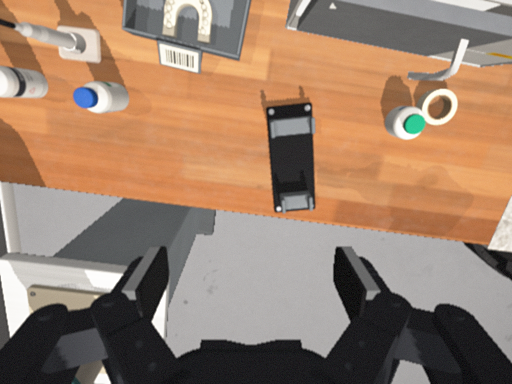

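The wrist view shows the large pan's label at pixel (180,57), the black cradle plate from (290,103) to (295,212) with its wide rest at the far end, and the jar at (405,122). I'll move on over the large pan, then the small pan and the scanner, taking a picture at each.

```bash

python3 -m creep '[{"dx":0,"dy":0.1,"dz":0,"rx":0,"ry":0,"rz":0,"grip":-1},{"dx":0,"dy":0.2,"dz":0,"rx":0,"ry":0,"rz":0,"grip":-1},{"dx":0,"dy":0.3,"dz":0,"rx":0,"ry":0,"rz":0,"grip":-1},{"dx":0,"dy":0.3,"dz":0,"rx":0,"ry":0,"rz":0,"grip":-1},{"dx":0,"dy":0.3,"dz":0,"rx":0,"ry":0,"rz":0,"grip":-1}]' | head -2
python3 -c "
from h import *
snap('w3')"
python3 -m creep '[{"dx":0,"dy":0.15,"dz":0,"rx":0,"ry":0,"rz":0,"grip":-1},{"dx":0,"dy":0.3,"dz":0,"rx":0,"ry":0,"rz":0,"grip":-1},{"dx":0,"dy":0.45,"dz":0,"rx":0,"ry":0,"rz":0,"grip":-1},{"dx":0,"dy":0.6,"dz":0,"rx":0,"ry":0,"rz":0,"grip":-1},{"dx":0,"dy":0.75,"dz":0,"rx":0,"ry":0,"rz":0,"grip":-1}]' | head -2
python3 -m creep '[{"dx":0,"dy":0.1,"dz":0,"rx":0,"ry":0,"rz":0,"grip":-1},{"dx":0,"dy":0.2,"dz":0,"rx":0,"ry":0,"rz":0,"grip":-1},{"dx":0,"dy":0.25,"dz":0,"rx":0,"ry":0,"rz":0,"grip":-1},{"dx":0,"dy":0.25,"dz":0,"rx":0,"ry":0,"rz":0,"grip":-1},{"dx":0,"dy":0.25,"dz":0,"rx":0,"ry":0,"rz":0,"grip":-1}]' | head -2
python3 - <<'E'
from h import *
snap('w4')
a,b=cv2.imread("pics/w3.png"),cv2.imread("pics/w4.png")
o=np.vstack([a[:260],b[:260]]);cv2.imwrite("pics/w34.png",o)
E
```

```text
clock: 2.08
eef_pos: [427.2, -169.9, 331.4]
2.075 [ 427.2 -169.9  331.4] [3.1403e+00 1.0000e-04 1.3370e-01] [ 0.36  0.24 -0.06  1.88  0.02  1.03 -1.14]
clock: 2.75
eef_pos: [428.5, 132.2, 331.4]
clock: 3.38
eef_pos: [428.3, 229.9, 331.0]
3.375 [428.3 229.9 331. ] [3.1402e+00 5.0000e-04 1.3240e-01] [-0.32  0.29 -0.3   1.81  0.1   1.05 -2.1 ]
```

View pics/w34.png

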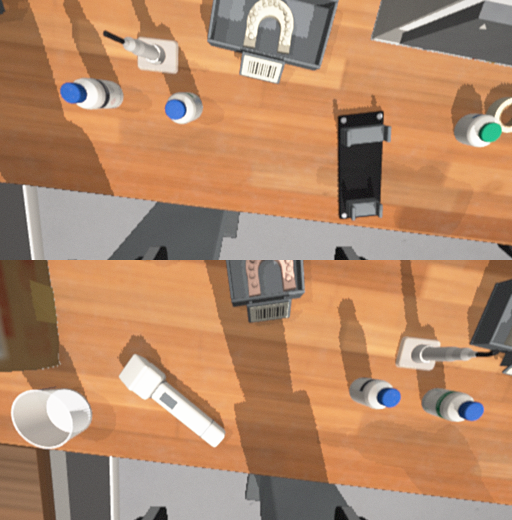

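w3 shows the large label at (261,67) and the cradle at (360,165). w4 shows the scanner from its head at (145,118) to its tail at (215,175), and the small label at (269,50). Measuring these now.

```bash
cat > m.py <<'E'
from h import *
def load(n): z=np.load(f"pics/{n}.npz");return z["im"],dict(mtx=z["mtx"],world_from_camera=z["world_from_camera"])
def blob(mask,seed):
    mask=mask.astype(np.uint8)
    n,l,st,ce=cv2.connectedComponentsWithStats(mask)
    ys,xs=np.nonzero(mask);k=np.argmin((xs-seed[0])**2+(ys-seed[1])**2);m=(l==l[ys[k],xs[k]]).astype(np.uint8)
    return max(cv2.findContours(m,0,cv2.CHAIN_APPROX_NONE)[0],key=cv2.contourArea)
def hsv(im): return [a.astype(int) for a in cv2.split(cv2.cvtColor(im,cv2.COLOR_RGB2HSV))]
def rectw(cnt,z,c):
    # contour -> plane z -> min area rect in world
    p=ray("wrist",cnt[:,0].astype(float),z,c)[:,:2].astype(np.float32)
    r=cv2.minAreaRect(p);b=cv2.boxPoints(r);e=[b[1]-b[0],b[2]-b[1]];L=[np.linalg.norm(x) for x in e]
    v=e[int(np.argmax(L))];return np.round(r[0],1),np.round(sorted(L),1),round(float(np.arctan2(v[1],v[0])),3)
E
python3 - <<'E'
from m import *
for n,seed in(("w2",(180,57)),("w3",(261,67)),("w4",(269,50))):
    im,c=load(n);h,s,v=hsv(im)
    m=((s<70)&(v>135));m=cv2.morphologyEx(m.astype(np.uint8),cv2.MORPH_CLOSE,np.ones((9,9)))
    x,y=seed;print(n,im[y,x],im[y-8:y+9:4,x].tolist(),im[y,x-28:x+29:7].tolist())
    k=blob(m,seed);print("label",n,cv2.boundingRect(k),cv2.minAreaRect(k),rectw(k,36,c))
for n,seed in(("w2",(290,150)),("w3",(360,155))):
    im,c=load(n);h,s,v=hsv(im);k=blob(v<50,seed);print("cradle",n,cv2.boundingRect(k),rectw(k,8,c))
im,c=load("w4");h,s,v=hsv(im);k=blob((s<50)&(v>150),(165,115));print("scan",cv2.boundingRect(k),rectw(k,20,c))
E
```

```text
w2 [204 194 177] [[250, 246, 234], [221, 215, 196], [204, 194, 177], [183, 176, 161], [244, 241, 228]] [[242, 184, 122], [158, 147, 138], [220, 215, 196], [206, 198, 180], [204, 194, 177], [118, 117, 104], [255, 252, 241], [127, 114, 110], [218, 155, 100]]
label w2 (122, 0, 127, 74) ((185.0, 36.5), (73.0, 126.0), 90.0) (array([ 568.4, -176.6]), array([ 88.6, 169.3], dtype=float32), -1.432)
w3 [220 210 193] [[237, 233, 219], [250, 247, 236], [220, 210, 193], [169, 163, 148], [230, 226, 210]] [[243, 184, 120], [158, 137, 127], [252, 249, 240], [226, 219, 199], [220, 210, 193], [247, 243, 231], [177, 170, 154], [130, 133, 134], [225, 157, 102]]
label w3 (207, 0, 132, 84) ((272.5, 41.5), (83.0, 131.0), 90.0) (array([ 576. , -178.3]), array([101.9, 173.7], dtype=float32), -1.437)
w4 [64 61 57] [[100, 102, 107], [126, 121, 109], [64, 61, 57], [71, 68, 63], [111, 108, 99]] [[151, 104, 69], [52, 56, 59], [111, 109, 99], [116, 113, 102], [64, 61, 57], [87, 83, 77], [63, 59, 54], [168, 135, 115], [221, 151, 96]]
label w4 (251, 46, 17, 3) ((258.9538879394531, 46.630767822265625), (1.2403473854064941, 16.124515533447266), 82.87498474121094) (array([570.7, 236.7]), array([ 1.5, 22. ], dtype=float32), -1.326)
cradle w2 (267, 104, 47, 104) (array([ 419.7, -353.5]), array([ 67.9, 167.4], dtype=float32), 0.243)
cradle w3 (338, 112, 45, 106) (array([ 416.6, -354. ]), array([ 68.9, 173.8], dtype=float32), 0.241)
scan (119, 94, 106, 93) (array([421.6, 346. ]), array([ 53. , 183.6], dtype=float32), 1.055)
```

```bash
cat >>m.py <<'E'
def label(n,seed,vt,r=40,close=5):
    im,c=load(n);h,s,v=hsv(im);x,y=seed;m=((s<55)&(v>vt)&(im[...,0].astype(int)-im[...,2]>4)).astype(np.uint8)
    k=np.zeros_like(m);k[max(y-r,0):y+r,max(x-r,0):x+r]=m[max(y-r,0):y+r,max(x-r,0):x+r]
    k=cv2.morphologyEx(k,cv2.MORPH_CLOSE,np.ones((close,close)))
    b=blob(k,seed);print("label",n,vt,cv2.boundingRect(b),[np.round(a,1) for a in cv2.minAreaRect(b)],rectw(b,36,c))
    return np.array(cv2.minAreaRect(b)[0]),c
E
python3 - <<'E'
from m import *
for n,seed in(("w2",(180,57)),("w3",(261,67))):
    for vt in(150,175): label(n,seed,vt,30,3)
for vt in (55,80,95): label("w4",(269,50),vt,30,3)
im,c=load("w4")
for k in range(36,66,2): print(im[k,262:278:3].tolist())
E
```

```text
label w2 150 (157, 43, 44, 30) [array([178.5,  57.6]), array([48.7, 20.4]), np.float64(14.0)] (array([ 542.3, -168.8]), array([26.4, 63.3], dtype=float32), 1.484)
label w2 175 (159, 43, 40, 30) [array([178.3,  57.7]), array([44.1, 20.1]), np.float64(14.0)] (array([ 542.1, -168.6]), array([26.1, 57.4], dtype=float32), 1.483)
label w3 150 (240, 55, 45, 28) [array([261.2,  68.7]), array([42.1, 20.9]), np.float64(13.5)] (array([ 542.4, -170. ]), array([27.1, 59. ], dtype=float32), 1.484)
label w3 175 (241, 55, 41, 28) [array([260.6,  68.7]), array([38.8, 20.7]), np.float64(13.5)] (array([ 542.3, -169.4]), array([26.8, 54. ], dtype=float32), 1.484)
label w4 55 (247, 42, 44, 20) [array([269.3,  51.6]), array([15.5, 43.3]), np.float64(82.4)] (array([566.4, 222.1]), array([19.4, 59. ], dtype=float32), -1.317)
label w4 80 (250, 42, 41, 20) [array([270.3,  51.4]), array([15.5, 41.2]), np.float64(82.4)] (array([566.8, 220.7]), array([19.4, 56. ], dtype=float32), -1.317)
label w4 95 (250, 42, 41, 20) [array([270.4,  51.4]), array([15.5, 41. ]), np.float64(82.4)] (array([566.8, 220.5]), array([19
[... 731 characters left out ...]
111, 107, 99], [90, 89, 78], [39, 37, 35]]
[[111, 106, 97], [76, 74, 66], [110, 105, 96], [112, 109, 97], [90, 87, 79], [44, 44, 40]]
[[107, 104, 95], [80, 77, 73], [105, 100, 92], [108, 107, 96], [82, 80, 73], [42, 40, 41]]
[[108, 104, 96], [80, 77, 71], [105, 101, 91], [109, 105, 97], [102, 97, 90], [85, 84, 77]]
[[117, 114, 103], [110, 106, 99], [115, 113, 104], [120, 118, 105], [111, 109, 100], [107, 101, 89]]
[[116, 107, 96], [115, 103, 87], [124, 96, 78], [128, 96, 69], [129, 93, 67], [135, 96, 64]]
[[136, 97, 67], [136, 98, 68], [142, 102, 71], [138, 98, 65], [143, 100, 66], [143, 98, 67]]
[[141, 101, 71], [144, 103, 71], [139, 101, 68], [151, 108, 74], [153, 105, 69], [155, 108, 74]]
```

Large label: (542,-169), pan yaw -0.087, and the two views agree. Small label: (567,221), yaw 0.254. Both match the top camera. Next I'll go above the scanner for a look in line with it.

```bash

python3 -m creep '[{"dx":0,"dy":0.1,"dz":0,"rx":0,"ry":0,"rz":0.03,"grip":-1},{"dx":-0.03,"dy":0.2,"dz":-0.05,"rx":0,"ry":0,"rz":0.058,"grip":-1},{"dx":-0.03,"dy":0.27,"dz":-0.1,"rx":0,"ry":0,"rz":0.087,"grip":-1},{"dx":-0.03,"dy":0.27,"dz":-0.15,"rx":0,"ry":0,"rz":0.115,"grip":-1},{"dx":-0.03,"dy":0.27,"dz":-0.15,"rx":0,"ry":0,"rz":0.143,"grip":-1}]' | head -3
python3 -m creep '[{"dx":0,"dy":0,"dz":0,"rx":0,"ry":0,"rz":0,"grip":-1},{"dx":0,"dy":0,"dz":0,"rx":0,"ry":0,"rz":0,"grip":-1},{"dx":0,"dy":0,"dz":0,"rx":0,"ry":0,"rz":0,"grip":-1},{"dx":0,"dy":0,"dz":0,"rx":0,"ry":0,"rz":0,"grip":-1},{"dx":0,"dy":0,"dz":0,"rx":0,"ry":0,"rz":0,"grip":-1}]' | head -3
python3 - <<'E'
from m import *
snap('w5');im,c=load("w5");h,s,v=hsv(im)
p=proj("wrist",[[417,338,30]],c)[0];print(p)
m=cv2.morphologyEx(((s<60)&(v>140)).astype(np.uint8),cv2.MORPH_CLOSE,np.ones((5,5)))
k=blob(m,p);print(cv2.boundingRect(k),cv2.contourArea(k),rectw(k,30,c))
P=ray("wrist",k[:,0].astype(float),30,c)[:,:2]
u=np.array([np.cos(1.03),np.sin(1.03)]);n=np.array([-u[1],u[0]]);q=np.c_[(P-[417,338])@u,(P-[417,338])@n]
for t in np.arange(-100,110,10):
    w=q[abs(q[:,0]-t)<4]
    if len(w): print(t,w[:,1].min().round(1),w[:,1].max().round(1),((w[:,1].min()+w[:,1].max())/2).round(1))
print(q.min(0),q.max(0))
for n_,seed in(("w2",(290,150)),("w3",(360,155))):
    im2,c=load(n_);h,s,v=hsv(im2)
    for t in (70,90):k=blob((v<t)&(h>=0),seed);print("cradle",n_,t,cv2.boundingRect(k),rectw(k,8,c))
E
```

```text
clock: 4.05
eef_pos: [415.6, 337.9, 269.6]
tool_rot: [-3.141, 0.004, 1.038]
clock: 4.68
eef_pos: [415.6, 340.0, 271.4]
tool_rot: [3.141, -0.0, 1.033]
4.675 [415.6 340.  271.4] [ 3.1414e+00 -2.0000e-04  1.0333e+00] [-0.38  0.46 -0.52  1.77  0.27  0.98 -1.55]
[251.81953835 157.86775423]
(233, 79, 38, 134) 3328.5 (array([418.6, 348.5]), array([ 45.8, 179.4], dtype=float32), 0.978)
-80 -4.9 19.6 7.3
-70 -6.3 20.9 7.3
-60 -7.6 20.8 6.6
-50 -7.5 20.7 6.6
-40 -8.8 20.6 5.9
-30 -8.7 19.0 5.2
-20 -9.9 18.9 4.5
-10 -9.9 18.8 4.5
0 -9.7 18.7 4.5
10 -11.0 17.3 3.1
20 -10.8 17.2 3.2
30 -12.0 17.0 2.5
40 -11.9 16.9 2.5
50 -20.8 24.5 1.9
60 -21.7 24.5 1.4
70 -21.7 23.0 0.7
80 -22.6 22.9 0.1
90 -22.5 22.7 0.1
100 -21.0 21.3 0.2
[-79.3274559 -22.6149452] [99.54848431 24.5139738 ]
cradle w2 70 (266, 103, 49, 108) (array([ 417.3, -354.1]), array([ 69. , 173.6], dtype=float32), 0.244)
cradle w2 90 (266, 103, 49, 109) (array([ 416.4, -354.4]), array([ 70.2, 176.1], dtype=float32), 0.241)
cradle w3 70 (338, 111, 45, 107) (array([ 415.9, -353.7]), array([ 70.3, 176.8], dtype=float32), 0.239)
cradle w3 90 (338, 111, 45, 108) (array([ 415.4, -354. ]), array([ 71.5, 179.1], dtype=float32), 0.253)
```

View pics/w5.png

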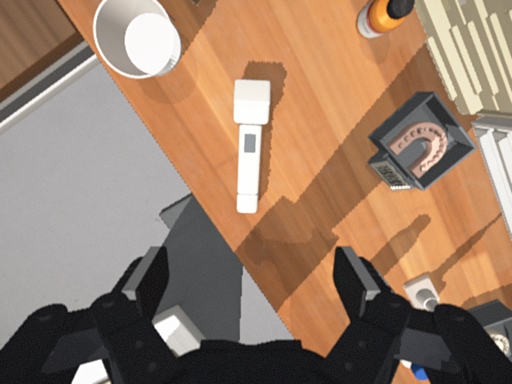

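w5 shows the scanner with its head at (252,98) and tail at (247,205), free on both sides. I'll fix the lengthwise position from the head/handle step.

```bash
python3 - <<'E'
from m import *
im,c=load("w5");h,s,v=hsv(im)
m=((s<60)&(v>140)).astype(np.uint8)
m=cv2.morphologyEx(m,cv2.MORPH_CLOSE,np.ones((5,5)));k=blob(m,(252,158))
M=np.zeros_like(m);cv2.drawContours(M,[k],-1,1,-1)
w=M.sum(1);r=np.nonzero(w)[0];print(r[0],r[-1],w[r[0]:r[0]+60].tolist(),w[r[-1]-6:r[-1]+1])
u=np.array([np.cos(.99),np.sin(.99)]);n=np.array([-u[1],u[0]])
for z in(30,42):
  for row in (r[0],124.5,127,r[-1]+1):
    cx=np.nonzero(M[min(int(row),r[-1])])[0].mean()+.0
    P=ray("wrist",(cx,row-.5),z,c)[0][:2];print(z,row,P.round(1),((P-[417.9,346.8])@u).round(1),((P-[417.9,346.8])@n).round(1))
E
```

```text
79 212 [13, 33, 35, 35, 35, 36, 36, 37, 37, 37, 37, 37, 37, 37, 37, 37, 37, 36, 36, 36, 36, 36, 36, 36, 36, 36, 36, 36, 36, 36, 36, 35, 35, 35, 35, 35, 36, 36, 36, 35, 35, 35, 33, 32, 28, 25, 23, 23, 23, 23, 23, 23, 23, 23, 23, 23, 23, 22, 22, 22] [20 20 20 20 18 18 15]
30 79 [458.8 429.7] 91.7 11.2
30 124.5 [439.  377.1] 36.9 -1.0
30 127 [436.3 375. ] 33.7 0.1
30 213 [370.1 272.8] -88.1 -0.7
42 79 [458.8 429.1] 91.2 11.0
42 124.5 [439.6 378.2] 38.1 -1.0
42 127 [437.  376.2] 35.0 0.2
42 213 [372.9 277.1] -83.0 -0.6
```

The scanner origin at (418,347), yaw 0.99, is consistent: the step reads at 38 and the tail at -88. Descending.

```bash

python3 -m creep '[{"dx":0.008,"dy":0.02,"dz":-0.1,"rx":0,"ry":0,"rz":-0.007,"grip":-1},{"dx":0.008,"dy":0.02,"dz":-0.2,"rx":0,"ry":0,"rz":-0.007,"grip":-1},{"dx":0.008,"dy":0.02,"dz":-0.3,"rx":0,"ry":0,"rz":-0.007,"grip":-1},{"dx":0.008,"dy":0.02,"dz":-0.4,"rx":0,"ry":0,"rz":-0.007,"grip":-1},{"dx":0.008,"dy":0.02,"dz":-0.45,"rx":0,"ry":0,"rz":-0.007,"grip":-1}]'
python3 -m creep '[{"dx":0,"dy":0,"dz":-0.06,"rx":0,"ry":0,"rz":0,"grip":-1},{"dx":0,"dy":0,"dz":-0.12,"rx":0,"ry":0,"rz":0,"grip":-1},{"dx":0,"dy":0,"dz":-0.17,"rx":0,"ry":0,"rz":0,"grip":-1},{"dx":0,"dy":0,"dz":-0.17,"rx":0,"ry":0,"rz":0,"grip":-1},{"dx":0,"dy":0,"dz":-0.17,"rx":0,"ry":0,"rz":0,"grip":-1}]'
python3 - <<'E'
from m import *
snap('w6')
E
```

```text
clock: 5.35
eef_pos: [418.0, 347.2, 89.2]
tool_rot: [-3.141, 0.003, 0.99]
force: [-0.3, 0.3, 0.9]
width: 85.1
gripper_force: 0.0
clock: 5.98
eef_pos: [419.1, 348.5, 23.9]
tool_rot: [3.141, -0.001, 0.99]
force: [-0.1, 0.5, -0.3]
width: 85.4
gripper_force: 0.0
5.975 [419.1 348.5  23.9] [ 3.1415e+00 -9.0000e-04  9.8960e-01] [-0.55  0.81 -0.3   1.95  0.51  0.45 -1.81]
```

View pics/w6.png

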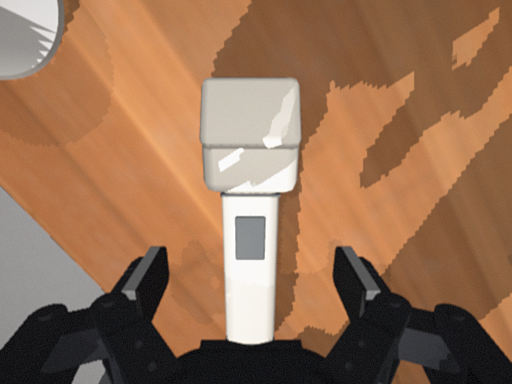

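w6 shows the scanner centred between the fingers: the head spans columns 203–298 and the handle is at 250. Going down 22 mm and closing.

```bash

python3 -m creep '[{"dx":0,"dy":0,"dz":-0.02,"rx":0,"ry":0,"rz":0,"grip":-1},{"dx":0,"dy":0,"dz":-0.04,"rx":0,"ry":0,"rz":0,"grip":-1},{"dx":0,"dy":0,"dz":-0.054,"rx":0,"ry":0,"rz":0,"grip":-1},{"dx":0,"dy":0,"dz":-0.054,"rx":0,"ry":0,"rz":0,"grip":-1},{"dx":0,"dy":0,"dz":-0.054,"rx":0,"ry":0,"rz":0,"grip":-0.5}]'
python3 -m creep '[{"dx":0,"dy":0,"dz":0,"rx":0,"ry":0,"rz":0,"grip":-0.1},{"dx":0,"dy":0,"dz":0,"rx":0,"ry":0,"rz":0,"grip":0.1},{"dx":0,"dy":0,"dz":0,"rx":0,"ry":0,"rz":0,"grip":0.5},{"dx":0,"dy":0,"dz":0,"rx":0,"ry":0,"rz":0,"grip":1},{"dx":0,"dy":0,"dz":0,"rx":0,"ry":0,"rz":0,"grip":1}]'
python3 -m creep '[{"dx":0,"dy":0,"dz":0,"rx":0,"ry":0,"rz":0,"grip":1},{"dx":0,"dy":0,"dz":0,"rx":0,"ry":0,"rz":0,"grip":1},{"dx":0,"dy":0,"dz":0,"rx":0,"ry":0,"rz":0,"grip":1},{"dx":0,"dy":0,"dz":0.02,"rx":0,"ry":0,"rz":0,"grip":1},{"dx":0,"dy":0,"dz":0.05,"rx":0,"ry":0,"rz":0,"grip":1}]'
python3 - <<'E'
from m import *
im,c=load("w6");u=np.array([np.cos(.99),np.sin(.99)])
for rr,z in((190,30),(193,30),(190,42),(78,35)): print(rr,z,(ray("wrist",(250,rr),z,c)[0][:2]-[417.9,346.8])@u)
E
```

```text
clock: 6.65
eef_pos: [418.8, 348.1, 1.7]
tool_rot: [-3.142, -0.0, 0.99]
force: [-0.1, -0.2, 0.3]
width: 69.9
gripper_force: 0.0
clock: 7.28
eef_pos: [419.0, 348.2, 2.1]
tool_rot: [3.141, -0.001, 0.99]
force: [0.5, 0.6, 5.4]
width: 29.3
gripper_force: 60.2
clock: 7.9
eef_pos: [418.5, 347.6, 21.8]
tool_rot: [-3.141, 0.001, 0.99]
force: [0.1, -0.7, -0.7]
width: 29.4
gripper_force: 59.3
190 30 39.250798920654404
193 30 37.67154380850264
190 42 43.3164812378511
78 35 90.96891400087614
```

Gripped at 29.4 mm with 60 N and lifted. Now computing the scan poses.

```bash
cat > plan.py <<'E'
from h import *
from scipy.spatial.transform import Rotation as Ro
OFF=np.array([85,0,11.])   # window rel. TCP in scanner axes
def scan(lab,yaw,up,d=80):
    R=Ro.from_euler("xyz",[0,np.radians(up-30),yaw]);n=-(R.apply([np.cos(np.pi/6),0,-.5]))
    return np.array(lab)+d*n-R.apply(OFF),R
G={"L":scan([542.3,-169.2,36],-.087,50),"S":scan([566.7,221,36],.254,30)}
def delta(p,R):
    s=ctrl.read_state();C=Ro.from_euler("xyz",s["tool_rot"])*Ro.from_euler("x",-np.pi)
    print("tcp",s["eef_pos"].round(1),"scanner yaw,pitch,roll",C.as_euler("ZYX").round(3),"target",p.round(1))
    print("units shift",((p-s["eef_pos"])/400).round(4),"turn",((R*C.inv()).as_rotvec()/2/np.pi).round(4))
E
python3 -c "
from plan import *
for k in 'LS': print(k);delta(*G[k])"
```

```text
L
tcp [418.5 347.6  21.8] scanner yaw,pitch,roll [0.99  0.001 0.   ] target [ 407.8 -157.5  116. ]
units shift [-0.0268 -1.2627  0.2354] turn [-0.0254  0.0523 -0.1696]
S
tcp [418.5 347.6  21.8] scanner yaw,pitch,roll [0.99  0.001 0.   ] target [417.4 182.2  65. ]
units shift [-0.0027 -0.4134  0.1079] turn [ 1.000e-04 -2.000e-04 -1.171e-01]
```

```bash

python3 -m creep '[{"dx":0,"dy":0,"dz":0.08,"rx":0,"ry":0,"rz":0,"grip":1},{"dx":0,"dy":0,"dz":0.18,"rx":0,"ry":0,"rz":0,"grip":1},{"dx":0,"dy":0,"dz":0.3,"rx":0,"ry":0,"rz":0,"grip":1},{"dx":0,"dy":0,"dz":0.42,"rx":0,"ry":0,"rz":0,"grip":1},{"dx":0,"dy":0,"dz":0.52,"rx":0,"ry":0,"rz":0,"grip":1}]'|head -2
python3 -m creep '[{"dx":0,"dy":-0.08,"dz":0.03,"rx":0,"ry":0,"rz":-0.02,"grip":1},{"dx":0,"dy":-0.18,"dz":0.03,"rx":0,"ry":0,"rz":-0.04,"grip":1},{"dx":0,"dy":-0.28,"dz":0.03,"rx":0,"ry":0,"rz":-0.06,"grip":1},{"dx":0,"dy":-0.38,"dz":0.03,"rx":0,"ry":0,"rz":-0.08,"grip":1},{"dx":0,"dy":-0.48,"dz":0.03,"rx":0,"ry":0,"rz":-0.1,"grip":1}]'|head -2
python3 -m creep '[{"dx":0,"dy":-0.1,"dz":0,"rx":0,"ry":0,"rz":-0.02,"grip":1},{"dx":0,"dy":-0.2,"dz":0,"rx":0,"ry":0,"rz":-0.04,"grip":1},{"dx":0,"dy":-0.3,"dz":0,"rx":0,"ry":0,"rz":-0.06,"grip":1},{"dx":0,"dy":-0.4,"dz":0,"rx":0,"ry":0,"rz":-0.07,"grip":1},{"dx":0,"dy":-0.5,"dz":0,"rx":0,"ry":0,"rz":-0.07,"grip":1}]'|head -2
python3 -m creep '[{"dx":-0.01,"dy":-0.1,"dz":0,"rx":0,"ry":0.01,"rz":0,"grip":1},{"dx":-0.02,"dy":-0.2,"dz":0,"rx":0,"ry":0.03,"rz":0,"grip":1},{"dx":-0.03,"dy":-0.28,"dz":0,"rx":0,"ry":0.04,"rz":0,"grip":1},{"dx":-0.03,"dy":-0.28,"dz":0,"rx":0,"ry":0.05,"rz":0,"grip":1},{"dx":-0.03,"dy":-0.28,"dz":0,"rx":0,"ry":0.05,"rz":0,"grip":1}]'
python3 -c "
from plan import *
print(ctrl.read_state()['qpos'].round(2))
delta(*G['L'])"
```

```text
clock: 8.52
eef_pos: [418.8, 347.9, 232.3]
clock: 9.15
eef_pos: [418.4, 154.6, 242.3]
clock: 9.78
eef_pos: [418.4, -45.1, 242.3]
clock: 10.4
eef_pos: [407.5, -155.7, 241.5]
tool_rot: [3.117, 0.313, -0.082]
force: [-0.4, 0.0, -1.0]
width: 29.3
gripper_force: 59.5
[ 0.32  0.48 -0.12  1.84  0.13  1.14 -1.51]
tcp [ 407.5 -155.7  241.5] scanner yaw,pitch,roll [-0.082  0.313 -0.024] target [ 407.8 -157.5  116. ]
units shift [ 0.0007 -0.0044 -0.3137] turn [ 0.0041  0.0055 -0.0021]
```

At the approach pose the scanner is held firmly. I'll do a wrist check of how it sits in the hand, with predicted points overlaid.

```bash
python3 - <<'E'
from plan import *
s=ctrl.read_state();im,c=snap("w7");C=Ro.from_euler("xyz",s["tool_rot"])*Ro.from_euler("x",-np.pi)
pts=np.array([[40,15,30],[40,-15,30],[40,23,42],[40,-23,42],[95,23,20],[95,-23,20]])
P=s["eef_pos"]+C.apply(pts-[2,0,2]);uv=proj("wrist",P,c);print(uv.round(0))
b=im[:,:,::-1].copy()
for p in uv: cv2.circle(b,tuple(int(x) for x in p.round()),2,(0,0,255),-1)
L=proj("wrist",[[542.3,-169.2,36]],c)[0];cv2.circle(b,tuple(int(x) for x in L.round()),3,(0,255,0),-1)
cv2.imwrite("pics/w7o.png",b)
E
```

```text
10.4 [ 407.5 -155.7  241.5] [ 3.1172  0.3125 -0.0819] [ 0.32  0.48 -0.12  1.84  0.13  1.14 -1.51]
[[217. 205.]
 [287. 205.]
 [193. 216.]
 [312. 216.]
 [194.  66.]
 [310.  66.]]
```

View pics/w7o.png

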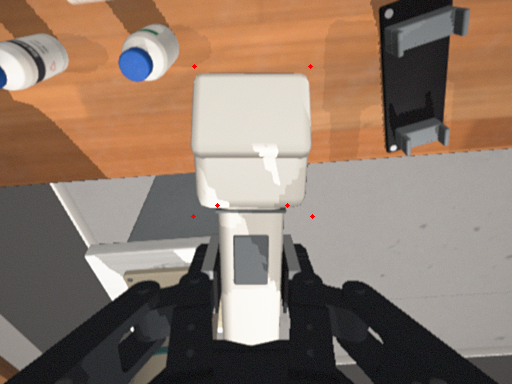

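w7 shows the head at columns 192–311 as predicted, with the step about 1.5 mm further back. The scanner sits straight in the hand, so I'm correcting the offset, descending and holding.

```bash
sed -i 's/\[85,0,11.\]/[83.5,0,11.]/' plan.py
python3 -m creep '[{"dx":0.004,"dy":-0.004,"dz":-0.08,"rx":0.004,"ry":0.0055,"rz":-0.002,"grip":1},{"dx":0.004,"dy":-0.004,"dz":-0.16,"rx":0.004,"ry":0.0055,"rz":-0.002,"grip":1},{"dx":0.004,"dy":-0.004,"dz":-0.24,"rx":0.004,"ry":0.0055,"rz":-0.002,"grip":1},{"dx":0.004,"dy":-0.004,"dz":-0.3,"rx":0.004,"ry":0.0055,"rz":-0.002,"grip":1},{"dx":0.004,"dy":-0.004,"dz":-0.315,"rx":0.004,"ry":0.0055,"rz":-0.002,"grip":1}]'|head -3
python3 -m creep '[{"dx":0,"dy":0,"dz":0,"rx":0,"ry":0,"rz":0,"grip":1},{"dx":0,"dy":0,"dz":0,"rx":0,"ry":0,"rz":0,"grip":1},{"dx":0,"dy":0,"dz":0,"rx":0,"ry":0,"rz":0,"grip":1},{"dx":0,"dy":0,"dz":0,"rx":0,"ry":0,"rz":0,"grip":1},{"dx":0,"dy":0,"dz":0,"rx":0,"ry":0,"rz":0,"grip":1}]'
python3 -c "
from plan import *
delta(*G['L'])
from m import *
snap('w8');im,c=load('w8');h,s,v=hsv(im);p=proj('wrist',[[542.3,-169.2,36]],c)[0];print('pred',p)
if 30<p[1]<380: label('w8',tuple(int(x) for x in p),150,60,3)
"
```

```text
clock: 11.08
eef_pos: [407.4, -156.9, 115.4]
tool_rot: [3.14, 0.351, -0.086]
clock: 11.7
eef_pos: [408.5, -157.7, 115.9]
tool_rot: [3.139, 0.349, -0.088]
force: [-0.1, -0.4, -1.5]
width: 29.0
gripper_force: 59.5
tcp [ 408.5 -157.7  115.9] scanner yaw,pitch,roll [-0.088  0.349 -0.002] target [ 409.2 -157.6  115.5]
units shift [ 0.0016  0.0002 -0.0009] turn [ 0.0003 -0.0001 -0.    ]
11.7 [ 408.5 -157.7  115.9] [ 3.1394  0.3494 -0.0876] [ 0.32  0.68 -0.1   1.9   0.15  0.91 -1.54]
pred [250.95468467 -61.13749373]
```

```bash

for i in 1 2 3; do python3 -m creep '[{"dx":0,"dy":0,"dz":0,"rx":0,"ry":0,"rz":0,"grip":1},{"dx":0,"dy":0,"dz":0,"rx":0,"ry":0,"rz":0,"grip":1},{"dx":0,"dy":0,"dz":0,"rx":0,"ry":0,"rz":0,"grip":1},{"dx":0,"dy":0,"dz":0,"rx":0,"ry":0,"rz":0,"grip":1},{"dx":0,"dy":0,"dz":0,"rx":0,"ry":0,"rz":0,"grip":1}]'|head -1; done
python3 - <<'E'
from m import *
im=cv2.imread("pics/top0.png")[:,:,::-1].copy();ct=get_calibration("top");h,s,v=hsv(im)
for n,(x,y),w in(("L",(294,181),[542.3,-169.2,36]),("S",(188,177),[566.7,221,36])):
    print(n,"pred",proj("top",[w],ct)[0])
    for vt in(110,130):
        m=((s<60)&(v>vt)&(im[...,0].astype(int)-im[...,2]>8)).astype(np.uint8);k=np.zeros_like(m);k[y-7:y+8,x-13:x+14]=m[y-7:y+8,x-13:x+14]
        k=cv2.morphologyEx(k,cv2.MORPH_CLOSE,np.ones((3,3)));b=blob(k,(x,y));print(vt,cv2.boundingRect(b),cv2.minAreaRect(b),rectw(b,36,ct))
E
```

```text
clock: 12.38
clock: 13.0
clock: 13.62
L pred [293.82693462 181.75974533]
110 (286, 178, 17, 8) ((294.0, 181.5), (7.0, 16.0), 90.0) (array([ 543.3, -169.9]), array([26.1, 59.5], dtype=float32), 1.555)
130 (287, 178, 15, 8) ((294.0, 181.5), (7.0, 14.0), 90.0) (array([ 543.3, -169.9]), array([26.1, 52.1], dtype=float32), 1.555)
S pred [188.39564382 176.88215959]
110 (180, 173, 17, 8) ((187.9412078857422, 176.76470947265625), (5.3357834815979, 15.522278785705566), 75.96376037597656) (array([567.2, 222.7]), array([19.9, 57.4], dtype=float32), -1.339)
130 (181, 174, 15, 7) ((188.1132049560547, 176.89622497558594), (5.082340717315674, 14.285496711730957), 74.05460357666016) (array([566.7, 222. ]), array([19. , 52.7], dtype=float32), -1.306)
```

The independent top view agrees within 1–2 mm. The hold lasted over 2 s, so on to the small pan, going up and over.

```bash

python3 -m creep '[{"dx":0,"dy":0,"dz":0.08,"rx":0,"ry":0,"rz":0,"grip":1},{"dx":0,"dy":0,"dz":0.18,"rx":0,"ry":0,"rz":0,"grip":1},{"dx":0,"dy":0,"dz":0.28,"rx":0,"ry":0,"rz":0,"grip":1},{"dx":0,"dy":0.04,"dz":0.32,"rx":0,"ry":-0.015,"rz":0,"grip":1},{"dx":0,"dy":0.1,"dz":0.32,"rx":0,"ry":-0.03,"rz":0.01,"grip":1}]'|head -2
python3 -m creep '[{"dx":0,"dy":0.1,"dz":0,"rx":0,"ry":-0.015,"rz":0.01,"grip":1},{"dx":0,"dy":0.2,"dz":0,"rx":0,"ry":-0.025,"rz":0.02,"grip":1},{"dx":0,"dy":0.3,"dz":0,"rx":0,"ry":-0.025,"rz":0.03,"grip":1},{"dx":0,"dy":0.4,"dz":0,"rx":0,"ry":-0.025,"rz":0.04,"grip":1},{"dx":0,"dy":0.5,"dz":0,"rx":0,"ry":-0.025,"rz":0.045,"grip":1}]'|head -2
python3 -m creep '[{"dx":0,"dy":0.1,"dz":0,"rx":0,"ry":0,"rz":0,"grip":1},{"dx":0,"dy":0.18,"dz":0,"rx":0,"ry":0,"rz":0,"grip":1},{"dx":0,"dy":0.25,"dz":0,"rx":0,"ry":0,"rz":0,"grip":1},{"dx":0,"dy":0.25,"dz":0,"rx":0,"ry":0,"rz":0,"grip":1},{"dx":0,"dy":0.25,"dz":0,"rx":0,"ry":0,"rz":0,"grip":1}]'|head -3
python3 -c "
from plan import *
print(ctrl.read_state()['qpos'].round(2));delta(*G['S'])"
```

```text
clock: 14.25
eef_pos: [409.4, -118.1, 244.9]
clock: 14.88
eef_pos: [408.0, 83.4, 243.9]
clock: 15.5
eef_pos: [408.1, 181.4, 243.5]
tool_rot: [3.13, 0.007, 0.26]
[-0.23  0.34 -0.34  2.03  0.17  0.81 -1.98]
tcp [408.1 181.4 243.5] scanner yaw,pitch,roll [ 0.26   0.007 -0.011] target [418.8 182.6  65. ]
units shift [ 0.0268  0.0031 -0.4463] turn [ 0.002  -0.0006 -0.0009]
```

```bash

python3 -m creep '[{"dx":0.015,"dy":0.003,"dz":-0.1,"rx":0.002,"ry":-0.001,"rz":-0.001,"grip":1},{"dx":0.027,"dy":0.003,"dz":-0.2,"rx":0.002,"ry":-0.001,"rz":-0.001,"grip":1},{"dx":0.027,"dy":0.003,"dz":-0.3,"rx":0.002,"ry":-0.001,"rz":-0.001,"grip":1},{"dx":0.027,"dy":0.003,"dz":-0.4,"rx":0.002,"ry":-0.001,"rz":-0.001,"grip":1},{"dx":0.027,"dy":0.003,"dz":-0.446,"rx":0.002,"ry":-0.001,"rz":-0.001,"grip":1}]'|head -3
for i in 1 2 3 4; do python3 -m creep '[{"dx":0,"dy":0,"dz":0,"rx":0,"ry":0,"rz":0,"grip":1},{"dx":0,"dy":0,"dz":0,"rx":0,"ry":0,"rz":0,"grip":1},{"dx":0,"dy":0,"dz":0,"rx":0,"ry":0,"rz":0,"grip":1},{"dx":0,"dy":0,"dz":0,"rx":0,"ry":0,"rz":0,"grip":1},{"dx":0,"dy":0,"dz":0,"rx":0,"ry":0,"rz":0,"grip":1}]'|head -2; done
python3 - <<'E'
from plan import *
from m import *
delta(*G['S'])
# cross-check the scanner in the top view
im=get_image("top");cv2.imwrite("pics/top1.png",im[:,:,::-1])
# cradle, refined from w2,w3: edges along/across in cradle frame
for n_,seed in(("w2",(290,150)),("w3",(360,155))):
    im2,c=load(n_);h,s,v=hsv(im2);k=blob((v<100)&(s<140),seed)
    P=ray("wrist",k[:,0].astype(float),8,c)[:,:2]
    a=.243;u=np.array([np.cos(a),np.sin(a)]);n=np.array([-u[1],u[0]])
    q=np.c_[(P-[416,-354])@u,(P-[416,-354])@n];print(n_,q.min(0).round(1),q.max(0).round(1))
    for t in(-40,-20,0,20,35):
        w=q[abs(q[:,0]-t)<5][:,1];print(t,w.min().round(1),w.max().round(1))
E
```

```text
clock: 16.12
eef_pos: [418.4, 181.4, 63.5]
tool_rot: [3.14, 0.0, 0.252]
clock: 16.75
eef_pos: [419.5, 183.6, 65.7]
clock: 17.38
eef_pos: [419.2, 183.6, 65.3]
clock: 18.0
eef_pos: [419.2, 183.6, 65.3]
clock: 18.62
eef_pos: [419.2, 183.6, 65.3]
tcp [419.2 183.6  65.3] scanner yaw,pitch,roll [ 0.254 -0.003  0.   ] target [418.8 182.6  65. ]
units shift [-0.0011 -0.0024 -0.0008] turn [-0.0002  0.0005  0.0001]
w2 [-88.8 -35.8] [88.4 34.7]
-40 -34.7 34.5
-20 -35.4 34.6
0 -34.5 34.7
20 -35.2 34.4
35 -35.6 33.9
w3 [-89.8 -43.7] [88.8 35.9]
-40 -35.3 35.9
-20 -34.8 35.6
0 -35.7 35.3
20 -35.1 35.1
35 -34.6 34.9
```

Both scans are held. The cradle centre is (416,-354), yaw 0.243, from two views that agree within 1 mm. Carrying the scanner there.

```bash

python3 -m creep '[{"dx":0,"dy":0,"dz":0.08,"rx":0,"ry":0,"rz":0,"grip":1},{"dx":0,"dy":0,"dz":0.2,"rx":0,"ry":0,"rz":0,"grip":1},{"dx":0,"dy":0,"dz":0.32,"rx":0,"ry":0,"rz":0,"grip":1},{"dx":0,"dy":-0.02,"dz":0.42,"rx":0,"ry":0,"rz":0,"grip":1},{"dx":0,"dy":-0.1,"dz":0.44,"rx":0,"ry":0,"rz":0,"grip":1}]'|head -2
python3 -m creep '[{"dx":0,"dy":-0.12,"dz":0,"rx":0,"ry":0,"rz":0,"grip":1},{"dx":0,"dy":-0.24,"dz":0,"rx":0,"ry":0,"rz":0,"grip":1},{"dx":0,"dy":-0.36,"dz":0,"rx":0,"ry":0,"rz":0,"grip":1},{"dx":0,"dy":-0.48,"dz":0,"rx":0,"ry":0,"rz":0,"grip":1},{"dx":0,"dy":-0.6,"dz":0,"rx":0,"ry":0,"rz":0,"grip":1}]'|head -2
python3 -m creep '[{"dx":0,"dy":-0.12,"dz":0,"rx":0,"ry":0,"rz":0,"grip":1},{"dx":0,"dy":-0.24,"dz":0,"rx":0,"ry":0,"rz":0,"grip":1},{"dx":0,"dy":-0.36,"dz":0,"rx":0,"ry":0,"rz":0,"grip":1},{"dx":0,"dy":-0.48,"dz":0,"rx":0,"ry":0,"rz":0,"grip":1},{"dx":0,"dy":-0.54,"dz":0,"rx":0,"ry":0,"rz":0,"grip":1}]'|head -2
python3 -m creep '[{"dx":0,"dy":-0.05,"dz":-0.05,"rx":0,"ry":0,"rz":0,"grip":1},{"dx":0,"dy":-0.1,"dz":-0.1,"rx":0,"ry":0,"rz":0,"grip":1},{"dx":0,"dy":-0.1,"dz":-0.2,"rx":0,"ry":0,"rz":0,"grip":1},{"dx":0,"dy":-0.1,"dz":-0.25,"rx":0,"ry":0,"rz":0,"grip":1},{"dx":0,"dy":-0.1,"dz":-0.25,"rx":0,"ry":0,"rz":0,"grip":1}]'
python3 - <<'E'
from plan import *
print(ctrl.read_state()['qpos'].round(2));delta(np.array([419.4,-353.2,28]),Ro.from_euler("xyz",[0,0,.242]))
snap("w9")
E
```

```text
clock: 19.3
eef_pos: [420.8, 145.5, 244.1]
clock: 19.92
eef_pos: [418.8, -97.9, 241.4]
clock: 20.55
eef_pos: [418.2, -315.4, 241.0]
clock: 21.18
eef_pos: [418.0, -351.5, 139.8]
tool_rot: [-3.138, -0.001, 0.254]
force: [-0.0, -0.2, -0.8]
width: 29.1
gripper_force: 59.7
[ 0.78  0.61 -0.2   1.89  0.18  0.66 -0.84]
tcp [ 418.  -351.5  139.8] scanner yaw,pitch,roll [ 0.254 -0.001  0.004] target [ 419.4 -353.2   28. ]
units shift [ 0.0036 -0.0042 -0.2794] turn [-0.0006 -0.     -0.0019]
21.175 [ 418.  -351.5  139.8] [-3.1379e+00 -7.0000e-04  2.5380e-01] [ 0.78  0.61 -0.2   1.89  0.18  0.66 -0.84]
```

```bash

python3 -m creep '[{"dx":0.0035,"dy":-0.004,"dz":-0.06,"rx":-0.0006,"ry":0,"rz":-0.002,"grip":1},{"dx":0.0035,"dy":-0.004,"dz":-0.12,"rx":-0.0006,"ry":0,"rz":-0.002,"grip":1},{"dx":0.0035,"dy":-0.004,"dz":-0.18,"rx":-0.0006,"ry":0,"rz":-0.002,"grip":1},{"dx":0.0035,"dy":-0.004,"dz":-0.22,"rx":-0.0006,"ry":0,"rz":-0.002,"grip":1},{"dx":0.0035,"dy":-0.004,"dz":-0.22,"rx":-0.0006,"ry":0,"rz":-0.002,"grip":1}]'|head -3
python3 -m creep '[{"dx":0,"dy":0,"dz":0,"rx":0,"ry":0,"rz":0,"grip":1},{"dx":0,"dy":0,"dz":0,"rx":0,"ry":0,"rz":0,"grip":1},{"dx":0,"dy":0,"dz":0,"rx":0,"ry":0,"rz":0,"grip":1},{"dx":0,"dy":0,"dz":0,"rx":0,"ry":0,"rz":0,"grip":1},{"dx":0,"dy":0,"dz":0,"rx":0,"ry":0,"rz":0,"grip":1}]'
python3 - <<'E'
from plan import *
delta(np.array([419.4,-353.2,28]),Ro.from_euler("xyz",[0,0,.242]))
a,_=snap("w10");t=get_image("top");cv2.imwrite("pics/top2.png",t[:,:,::-1])
cr=cv2.resize(t[170:250,295:395,::-1],(500,400),interpolation=cv2.INTER_CUBIC)
w=cv2.imread("pics/w10.png")[:,120:400];w=cv2.resize(w,(280,384));w=np.vstack([w,np.zeros((16,280,3),np.uint8)])
cv2.imwrite("pics/chk.png",np.hstack([cr,w]))
E
```

```text
clock: 21.85
eef_pos: [420.5, -353.9, 53.1]
tool_rot: [3.139, -0.002, 0.241]
clock: 22.48
eef_pos: [420.6, -354.1, 53.4]
tool_rot: [3.138, -0.002, 0.241]
force: [0.3, -0.6, -1.7]
width: 29.1
gripper_force: 59.7
tcp [ 420.6 -354.1   53.4] scanner yaw,pitch,roll [ 0.241 -0.002 -0.003] target [ 419.4 -353.2   28. ]
units shift [-0.0031  0.0022 -0.0635] turn [0.0004 0.0005 0.0001]
22.475 [ 420.6 -354.1   53.4] [ 3.1382e+00 -2.4000e-03  2.4110e-01] [ 0.74  0.75 -0.15  1.94  0.22  0.47 -0.89]
```

View pics/chk.png

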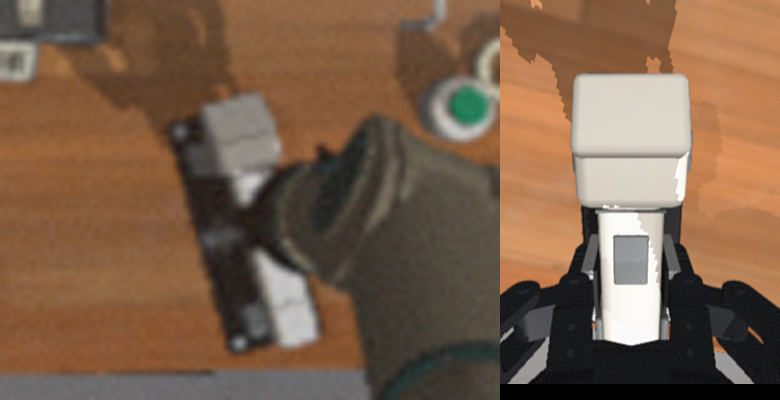

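The check shows the scanner over the cradle with its head over the wide rest. Its offset to the right in the top view should be parallax; I'll confirm with numbers, including the cradle centre from the top camera.

```bash
python3 - <<'E'
from plan import *
from m import *
ct=get_calibration("top");a=.243
u=np.array([np.cos(a),np.sin(a)]);n=np.array([-u[1],u[0]])
im=cv2.imread("pics/top0.png")[:,:,::-1].copy();h,s,v=hsv(im)
for t in(55,75):
    k=blob(v<t,(345,215));P=ray("top",k[:,0].astype(float),8,ct)[:,:2];q=np.c_[(P-[416,-354])@u,(P-[416,-354])@n]
    print("cradle top",t,cv2.boundingRect(k),q.min(0).round(1),q.max(0).round(1))
    for x in(-20,0,20): w=q[abs(q[:,0]-x)<6][:,1];print(x,w.min().round(1),w.max().round(1),w.mean().round(1))
# scanner head / handle tail, in top2, cradle frame
im=cv2.imread("pics/top2.png")[:,:,::-1].copy();h,s,v=hsv(im)
m=(s<60)&(v>110)
for nm,c0,z in(("head",(343,198),51+42),("tail",(352,236),51+30)):
    k=blob(m,c0);P=ray("top",k[:,0].astype(float),z,ct)[:,:2];q=np.c_[(P-[416,-354])@u,(P-[416,-354])@n]
    print(nm,cv2.boundingRect(k),q.min(0).round(1),q.max(0).round(1),[ (x,q[abs(q[:,0]-x)<5][:,1].min().round(1),q[abs(q[:,0]-x)<5][:,1].max().round(1)) for x in(-80,-70,-60,60,70,80) if (abs(q[:,0]-x)<5).any()])
E
```

```text
cradle top 55 (330, 191, 26, 48) [-86.3 -34. ] [87.5 32.5]
-20 -33.5 32.4 -0.5
0 -32.4 31.9 -0.2
20 -34.0 30.4 -1.8
cradle top 75 (328, 190, 29, 51) [-88.7 -38.2] [90.2 35.1]
-20 -34.5 34.4 4.5
0 -35.0 33.5 -0.9
20 -34.0 34.1 0.0
head (336, 189, 15, 22) [ 21.4 -21.4] [95.  22.4] [(60, np.float64(-20.9), np.float64(21.4)), (70, np.float64(-21.4), np.float64(20.4)), (80, np.float64(-19.9), np.float64(21.9))]
tail (346, 220, 13, 20) [-85.7 -15.6] [-15.2  15.4] [(-80, np.float64(-14.1), np.float64(15.4)), (-70, np.float64(-14.6), np.float64(13.4)), (-60, np.float64(-15.6), np.float64(13.9))]
```

The top camera has the scanner centred within 0.5 mm across and about 1–2 mm along. Lowering gently.

```bash

python3 -m creep '[{"dx":-0.001,"dy":0.001,"dz":-0.015,"rx":0,"ry":0,"rz":0,"grip":1},{"dx":-0.001,"dy":0.001,"dz":-0.03,"rx":0,"ry":0,"rz":0,"grip":1},{"dx":-0.001,"dy":0.001,"dz":-0.045,"rx":0,"ry":0,"rz":0,"grip":1},{"dx":-0.001,"dy":0.001,"dz":-0.055,"rx":0,"ry":0,"rz":0,"grip":1},{"dx":-0.001,"dy":0.001,"dz":-0.058,"rx":0,"ry":0,"rz":0,"grip":1}]'
python3 -m creep '[{"dx":0,"dy":0,"dz":-0.001,"rx":0,"ry":0,"rz":0,"grip":1},{"dx":0,"dy":0,"dz":-0.002,"rx":0,"ry":0,"rz":0,"grip":1},{"dx":0,"dy":0,"dz":-0.003,"rx":0,"ry":0,"rz":0,"grip":1},{"dx":0,"dy":0,"dz":-0.004,"rx":0,"ry":0,"rz":0,"grip":1},{"dx":0,"dy":0,"dz":-0.004,"rx":0,"ry":0,"rz":0,"grip":1}]'
```

```text
clock: 23.2
eef_pos: [420.1, -353.5, 29.7]
tool_rot: [3.139, -0.002, 0.241]
force: [-1.1, 0.4, -0.2]
width: 28.9
gripper_force: 59.7
clock: 23.82
eef_pos: [420.2, -353.6, 28.5]
tool_rot: [3.138, -0.002, 0.241]
force: [0.6, -0.0, -1.5]
width: 29.2
gripper_force: 59.7
```

```bash

python3 -m creep '[{"dx":0,"dy":0,"dz":-0.001,"rx":0,"ry":0,"rz":0,"grip":1},{"dx":0,"dy":0,"dz":-0.002,"rx":0,"ry":0,"rz":0,"grip":1},{"dx":0,"dy":0,"dz":-0.002,"rx":0,"ry":0,"rz":0,"grip":1},{"dx":0,"dy":0,"dz":-0.002,"rx":0,"ry":0,"rz":0,"grip":1},{"dx":0,"dy":0,"dz":-0.002,"rx":0,"ry":0,"rz":0,"grip":1}]'
python3 -m creep '[{"dx":0,"dy":0,"dz":-0.001,"rx":0,"ry":0,"rz":0,"grip":1},{"dx":0,"dy":0,"dz":-0.002,"rx":0,"ry":0,"rz":0,"grip":1},{"dx":0,"dy":0,"dz":-0.002,"rx":0,"ry":0,"rz":0,"grip":1},{"dx":0,"dy":0,"dz":-0.002,"rx":0,"ry":0,"rz":0,"grip":1},{"dx":0,"dy":0,"dz":-0.002,"rx":0,"ry":0,"rz":0,"grip":1}]'
```

```text
clock: 24.45
eef_pos: [420.3, -353.7, 28.1]
tool_rot: [3.138, -0.002, 0.241]
force: [-0.4, 0.3, 5.7]
width: 29.0
gripper_force: 60.5
clock: 25.08
eef_pos: [420.3, -353.7, 28.1]
tool_rot: [3.138, -0.002, 0.241]
force: [-2.3, 1.5, 12.3]
width: 29.3
gripper_force: 61.7
```

It is resting on the floor of the rests (12 N). I'll ease off slightly and open gradually.

```bash

python3 -m creep '[{"dx":0,"dy":0,"dz":0.002,"rx":0,"ry":0,"rz":0,"grip":1},{"dx":0,"dy":0,"dz":0.002,"rx":0,"ry":0,"rz":0,"grip":0.2},{"dx":0,"dy":0,"dz":0.002,"rx":0,"ry":0,"rz":0,"grip":0},{"dx":0,"dy":0,"dz":0.002,"rx":0,"ry":0,"rz":0,"grip":-0.3},{"dx":0,"dy":0,"dz":0.002,"rx":0,"ry":0,"rz":0,"grip":-0.6}]'
python3 -m creep '[{"dx":0,"dy":0,"dz":0,"rx":0,"ry":0,"rz":0,"grip":-0.8},{"dx":0,"dy":0,"dz":0,"rx":0,"ry":0,"rz":0,"grip":-1},{"dx":0,"dy":0,"dz":0,"rx":0,"ry":0,"rz":0,"grip":-1},{"dx":0,"dy":0,"dz":0.03,"rx":0,"ry":0,"rz":0,"grip":-1},{"dx":0,"dy":0,"dz":0.06,"rx":0,"ry":0,"rz":0,"grip":-1}]'
python3 -m creep '[{"dx":0,"dy":0,"dz":0.1,"rx":0,"ry":0,"rz":0,"grip":-1},{"dx":0,"dy":0,"dz":0.2,"rx":0,"ry":0,"rz":0,"grip":-1},{"dx":0,"dy":0,"dz":0.3,"rx":0,"ry":0,"rz":0,"grip":-1},{"dx":0,"dy":0,"dz":0.4,"rx":0,"ry":0,"rz":0,"grip":-1},{"dx":0,"dy":0,"dz":0.45,"rx":0,"ry":0,"rz":0,"grip":-1}]'
python3 - <<'E'
from m import *
snap("w11");im,c=load("w11");h,s,v=hsv(im);a=.243
u=np.array([np.cos(a),np.sin(a)]);n=np.array([-u[1],u[0]])
p=proj("wrist",[[416,-354,56]],c)[0];print(p)
m=cv2.morphologyEx(((s<50)&(v>140)).astype(np.uint8),cv2.MORPH_CLOSE,np.ones((5,5)));k=blob(m,p)
for z in(56,68):
    P=ray("wrist",k[:,0].astype(float),z,c)[:,:2];q=np.c_[(P-[416,-354])@u,(P-[416,-354])@n]
    print(z,q.min(0).round(1),q.max(0).round(1),[(x,q[abs(q[:,0]-x)<5][:,1].min().round(1),q[abs(q[:,0]-x)<5][:,1].max().round(1)) for x in(-80,-40,-20,0,20,30,38,46,55,70,80) if (abs(q[:,0]-x)<5).any()])
E
```

```text
clock: 25.7
eef_pos: [420.2, -353.6, 27.6]
tool_rot: [3.139, -0.002, 0.241]
force: [-0.3, -0.3, -0.7]
width: 68.1
gripper_force: 0.0
clock: 26.32
eef_pos: [420.4, -353.7, 52.7]
tool_rot: [3.138, -0.002, 0.241]
force: [-0.4, -1.1, 0.5]
width: 84.8
gripper_force: 0.0
clock: 26.95
eef_pos: [421.0, -354.2, 235.3]
tool_rot: [3.135, -0.005, 0.241]
force: [0.4, -0.9, 0.0]
width: 85.3
gripper_force: 0.0
26.95 [ 421.  -354.2  235.3] [ 3.1346 -0.0051  0.2411] [ 0.8   0.48 -0.23  1.8   0.14  0.87 -0.82]
[248.36677037 173.65519293]
56 [-275.1 -138.7] [ 94.1 134. ] [(-80, np.float64(-14.0), np.float64(113.9)), (-40, np.float64(-14.9), np.float64(13.9)), (-20, np.float64(-14.8), np.float64(13.5)), (0, np.float64(-14.6), np.float64(13.2)), (20, np.float64(-14.4), np.float64(13.9)), (30, np.float64(-14.3), np.float64(13.8)), (38, np.float64(-21.9), np.float64(20.1)), (46, np.float64(-31.7), np.float64(27.6)), (55, np.float64(-32.6), np.float64(27.5)), (70, np.float64(-32.4), np.float64(28.1)), (80, np.float64(-28.8), np.float64(25.5))]
68 [-261.6 -133.5] [ 93.9 129. ] [(-80, np.float64(-36.5), np.float64(113.9)), (-40, np.float64(-14.4), np.float64(13.4)), (-20, np.float64(-14.3), np.float64(13.1)), (0, np.float64(-14.1), np.float64(12.7)), (20, np.float64(-13.9), np.float64(13.5)), (30, np.float64(-13.8), np.float64(13.3)), (38, np.float64(-17.9), np.float64(17.2)), (46, np.float64(-30.6), np.float64(26.6)), (55, np.float64(-31.4), np.float64(26.6)), (70, np.float64(-31.2), np.float64(27.1)), (80, np.float64(-27.7), np.float64(24.6))]
```

The scanner lies straight and centred (0.5 mm across, about 1 mm along), released, with the arm clear. Handing in.

```bash
python3 -c "
from cell import ctrl
print(ctrl.finish_job())"
```

```text
the job is handed in; nothing more can be done
None
```

I held the scanner on the large pan's label and then the small pan's for about 2 s each, laid it centred and level in its cradle, let go, and handed the job in at about 27 s; no verdict was returned.

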